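# Run the carton stop round the bent guide rod and bolt it in

## Task

Set the carton stop for the large size: by its upright knob, slide the collar along the bent rod, round both bends, and press it home until you feel it bear on the end stop with a few newtons. Then slide the little bolt fully shut behind it and let go. The rod is easily bent: feel your way and never load it with more than 20 N, and leave the other things on the table as they are.

Things in the scene. Friction and masses are not known exactly. Their poses are not given: they have to be found in the camera images.
- rail: Steel rod, 10 mm thick, fixed; it rises from a 50x70 mm foot plate, then runs level, axis 120 mm above the table. Origin: on the table under the upright; +x along the first level leg (straight from x = 20 to 110 mm), +y to its left. Then a bend right (to -y), an 80 mm straight, a bend back left, and the last straight with the end stop. No supports in between: the collar can pass everywhere.
- bend_start (a point): Point on the rod's axis at the end of the first straight (rail x = 110 mm, z = 120 mm), where the first bend begins. Both bends have 40 mm axis radius and are nominally 55 degrees (first right, then left), but were made by hand: each can be up to 7 degrees off either way, the error being in the middle of its arc. Axes as the rail's.
- collar_knob (a point): Grasp point on the collar's upright round knob, 14 mm thick, reaching from 14 to 54 mm above the bore axis; this point is 40 mm above it. The collar is a steel ring round the rod: 28 mm outside, 18 mm bore (4 mm play all round when centred), 12 mm long along its x; a 30 mm wide plate hangs to 59 mm below the axis. About 150 g, loose, hanging with the top of its bore on the first leg.
- collar_bore (a point): Centre of the collar's bore, half-way along its 12 mm length; 40 mm below collar_knob.
- stop: End stop: 28 mm disc round the rod on a post, fixed 125 mm after the end of the second bend. Origin: on the table straight below the centre of the disc face that the collar must touch; +x runs along the last leg, away from the arriving collar. Collar home: bore centre at x = -6 mm. A bolt in a guide, 134 mm high, stands to its left (+y).
- bolt (a joint): Travel of the bolt, m: 0 to 0.006 at the start (open), 0.036 fully shut, its end of travel. It slides along the stop's -y with about 2 N, across the rod 15 to 23 mm before the stop's face, 124 to 133 mm above the table, and stays where left. It passes 3 mm behind the collar only if the collar is home; else it strikes the collar.
- bolt_knob (a point): Grasp point on the bolt's upright round knob, 14 mm thick; the knob reaches from 133 to 175 mm above the table, this point is at 157 mm. It moves with the bolt: about 120 mm left of the rod when open, 85 mm when shut; draw it towards the rod.
- tally_counter: Bystander: small metal hand counter, 76x56x30 mm, loose near the first leg. Leave alone.
- carton: Bystander: closed carton lying flat, 83x122x39 mm, loose beside the rod. Leave alone.
- tape_roll: Bystander: roll of brown tape, 94 mm across, 48 mm high, loose. Leave alone.
- pen: Bystander: ball pen, 145 mm, loose. Leave alone.
Not all that is in view belongs to the job. There is more than one size of the part that bears collar_knob; the job needs the middle-sized.

How it is judged (in metres and radians):
On the way, in this order (a step that is already met when the one before it is completed fails the run):
1. the collar is pressed home against the end stop with at least 2 N (x of collar_bore in the frame of stop above -0.0085 m and contact force between collar and stop above 2 N and value of joint bolt below 0.02 m), for 0.1 s.
2. the bolt is shut (value of joint bolt above 0.033 m), for 0.1 s.
At the end, for the whole second after the job is handed in: The collar hangs on the rod at the end stop (within 4.5 mm of touching it), at rest, and the bolt is shut behind it to within 3 mm of its end of travel (x of collar_bore in the frame of stop between -0.0105 and 0 m and value of joint bolt above 0.033 m and linear speed of collar below 0.03 m/s).
It fails at once if the collar loads the rod or its stop with more than 20 N (contact force between collar and rail above 20 N).
It fails at once if a bystander is shoved (distance of any of tally_counter, carton, tape_roll, pen from where it was at the start of the episode above 0.03 m).
It also fails if it takes over 66 s, if anything falls off the work surface, if the arm or the gripper's body presses on something with over 40 N, if the wrist force passes 120 N, or if a joint passes its speed limit or range.

## Robot

A 6-joint arm with a two-finger parallel gripper is mounted at the origin on a cart in front of the work surface, level with it; the furniture and walls round the work are solid. World frame = base frame: x ahead of the robot, y to its left, z up, the work surface at z = 0. Lengths are in mm, angles in rad, forces in N, time in s.
With the tool pointing down it reaches from about 400 to 825 mm from the base axis. Payload 7 kg.
Tool frame: the origin (TCP) lies at the very end of the fingers, on their centre line; the grasp point (between the pads) lies ctrl.pinch_z behind it (ctrl.pinch_z is the distance from the TCP to the grasp point, in mm); z points along the fingers, x is the direction in which the jaws open and shut, and the axes are right-handed (so a half turn about z gives the same grasp; the last joint's range is limited). The gripper opens to 85 mm and grips with 20 to 120 N. Pads are 22 mm wide; open, the fingers measure 114 mm over their backs; the gripper's body (76 mm by 85 mm) begins 54 mm behind the grasp point. The pads swing forward as they close: fully open they stand 13 mm farther back than shut.
Start: joints at [1.466, 0.359, 0.012, 0, -1.224, -0.288], TCP at [258.381, 623.566, 231.302] pointing down, gripper open.
Joint ranges: [-3.07, 3.07], [-1.43, 2.12], [-1.02, 1.25], [-3.03, 1.67], [-3.05, -0], [-3.03, 3.03]. Speed limits (rad/s): [2.39, 2.39, 3.01, 3.14, 3.14, 3.14].

## Interface

Orientations are given as a rotation vector (axis times angle).
In Python, from workcell import ctrl gives the robot as it stands.
- The arm moves only by the tool arm_command, never from a script. Its argument "series" is a list of rows, each an object with "linear": the shift along the tool's x, y, z in m, a list of three; "angular": the turn, a rotation vector about the tool's x, y, z in rad, a list of three; "fingers": the closure, from 0 (fully open) to 1 (shut). In form: [{"linear": [tx, ty, tz], "angular": [ax, ay, az], "fingers": fingers}, ...]. A call has 1 to 10 rows; each row is the pose to reach, as a shift and turn from the pose measured when the call began, along the tool's axes at that moment; what a row does not reach only later rows make up. A row lasts 1/12 s, in which the tool goes at most 41.7 mm and 7.16 degrees, less where a joint would pass 70% of its speed; a pose out of reach is approached as far as the arm can. A call with a gripper value outside its range is refused whole. The fingers move at their own pace and stop on an object; "force" is the grip in N (left out, the last holds). Time passes only in rows, so rows that repeat a pose let the fingers close. It gives the time, the measured TCP pose, the force and the opening at its end, in the units of the state.
- ctrl.get_obs(): the state, without advancing time (a new reading comes with each control period).
- ctrl.get_image(name): name is "scene" or "side" or "wrist"; returns the picture (400x640x3 uint8, red, green, blue); there is no depth.
- ctrl.camera_params(name): a dict with "mtx" (3x3 intrinsics, pixels), "rvec" (rotation vector, rad) and "tvec" (3), from world to camera coordinates, as OpenCV has them. Camera axes: x right, y down, z forward; pixel columns grow to the right and rows downward; lengths in mm; the calibration is good to about 2 mm. A picture is of the moment at which its call begins: read the wrist's pose just before it. camera_params takes no time and is no camera call; for the wrist camera it gives the pose at the moment of the call.
- ctrl.finish_job(): hands the job in, once; it reports no verdict.
The state is a dict: "t": time; "joint_pos": joint angles; "joint_velocities": joint speeds; "effort": joint torques, N m; "tool_pos": TCP position; "eef_rot": TCP orientation; "contact_force": force on the tool from outside, world axes, zero at the start; "torque": the same for the moment, N m; "width": opening from 0.0 (shut) to 1.0 (fully open).
Only numpy, scipy, OpenCV 4.12 (cv2) and the standard library are available. Lean on these libraries where they do the work, as an engineer would, in place of code of your own. Each camera call takes 0.05 s, during which the arm holds its last target. There are 200 camera calls.

## Working session

There is one attempt and no reset: what is moved stays moved. The work goes in short steps, Python scripts to look and compute and a tool call to move; the robot and the scene stay as the last step left them, time stands still between calls to the robot, and variables do not carry over. Pictures are saved under pics/ and viewed, about 8 in all and at most 12, crops included, and the job is handed in when it is done.

Besides the shell and the picture viewer there is one more tool, called after "Emit:" in YAML: its name, and indented under it one key for each argument. arm_command: Moves the arm, as the interface text tells. Its arguments: {"type":"object","properties":{"series":{"type":"array","items":{"type":"object","properties":{"linear":{"type":"array","items":{"type":"number"}},"angular":{"type":"array","items":{"type":"number"}},"fingers":{"type":"number"}}}},"force":{"type":"number"}},"required":["series"]}

```bash
mkdir -p pics; ls; python3 - <<'E'
from workcell import ctrl
import cv2, numpy as np
o=ctrl.get_obs(); print(o, ctrl.pinch_z)
for n in ("scene","side","wrist"):
    p=ctrl.camera_params(n); np.savez(f"{n}0.npz",**{k:np.array(v) for k,v in p.items()})
    R=cv2.Rodrigues(np.array(p["rvec"],float))[0]; print(n,np.array(p["mtx"]).tolist(),(-R.T@np.array(p["tvec"],float).ravel()).round(),R[2].round(2))
    im=ctrl.get_image(n); cv2.imwrite(f"pics/{n}0.png",im[:,:,::-1])
E
```

```text
pics
{'t': 0.0, 'joint_pos': array([ 1.46611296e+00,  3.59377662e-01,  1.10423596e-02, -3.55581425e-04,
       -1.22412341e+00, -2.88119468e-01]), 'joint_velocities': array([ 0.00170495, -0.00061217,  0.00050706,  0.00071759, -0.00123615,
        0.00193277]), 'effort': array([ 2.52083091e-04, -5.83313406e+01,  2.93432558e+01,  6.93665162e+00,
       -5.76366292e-03,  8.31923074e-06]), 'tool_pos': array([258.2000861 , 623.12236254, 230.36150382]), 'eef_rot': array([ 1.74434824e+00, -2.61123709e+00,  1.67132924e-03]), 'contact_force': array([-0.51249582, -0.48583648, -0.02231557]), 'torque': array([ 0.00378448, -0.03413343, -0.02608013]), 'width': 0.9979482441503306} 18.700000000000003
scene [[374.32008109592067, 0.0, 315.97596797063864], [0.0, 374.32008109592067, 196.48005958300823], [0.0, 0.0, 1.0]] [ 256. -515.  756.] [ 0.34  0.65 -0.68]
side [[504.0439477437718, 0.0, 314.62793137409346], [0.0, 504.0439477437718, 201.35800871052552], [0.0, 0.0, 1.0]] [ -60. -880. 1096.] [ 0.42  0.65 -0.64]
wrist [[312.7532215138522, 0.0, 324.89370244009945], [0.0, 312.7532215138522, 198.38656761118943], [0.0, 0.0, 1.0]] [323. 596. 374.] [-0.26  0.11 -0.96]
```

View pics/scene0.png

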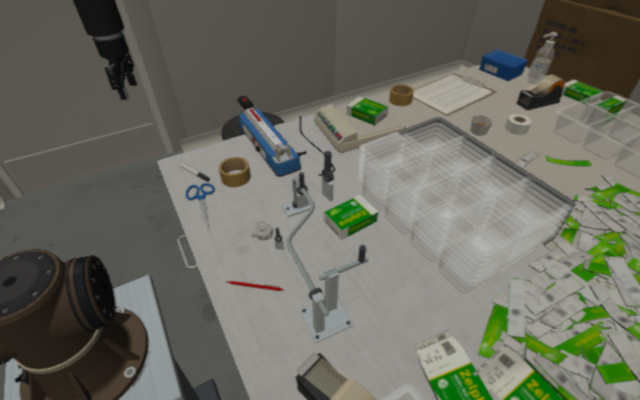

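View pics/side0.png

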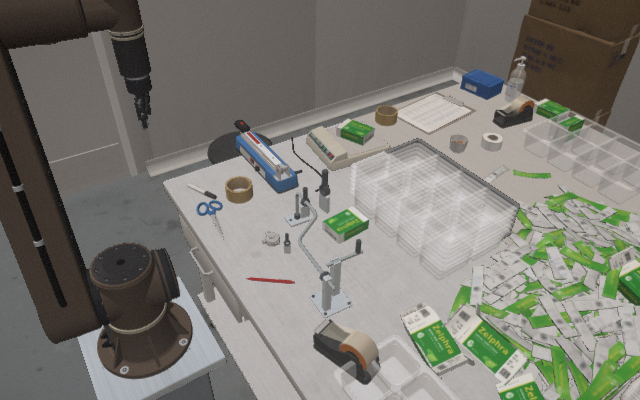

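The scene and side views show the rail: its foot is at about (300,200) in the scene picture, the stop at about (320,295), and the bolt knob at about (361,253). Next I'll enlarge both.

```bash
python3 - <<'E'
import cv2, numpy as np
a=cv2.imread("pics/scene0.png")[140:345,250:385]; b=cv2.imread("pics/side0.png")[165:320,262:372]
f=lambda i,s:cv2.resize(i,None,fx=s,fy=s,interpolation=cv2.INTER_CUBIC)
A=f(a,2.9);B=f(b,3.6)
def grid(I,s,u0,v0,w,h):
    for u in range((u0//20+1)*20,u0+w,20): cv2.line(I,(int((u-u0)*s),0),(int((u-u0)*s),6),(0,0,255),1); cv2.putText(I,str(u),(int((u-u0)*s)-10,18),0,.35,(0,0,255))
    for v in range((v0//20+1)*20,v0+h,20): cv2.line(I,(0,int((v-v0)*s)),(6,int((v-v0)*s)),(0,0,255),1); cv2.putText(I,str(v),(8,int((v-v0)*s)+4),0,.35,(0,0,255))
grid(A,2.9,250,140,135,205);grid(B,3.6,262,165,110,155)
M=np.zeros((600,800,3),np.uint8);M[:A.shape[0],:A.shape[1]]=A;M[:B.shape[0],400:400+B.shape[1]]=B[:600,:400]
cv2.imwrite("pics/crop0.png",M)
E
```

```text
(no output)
```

View pics/crop0.png

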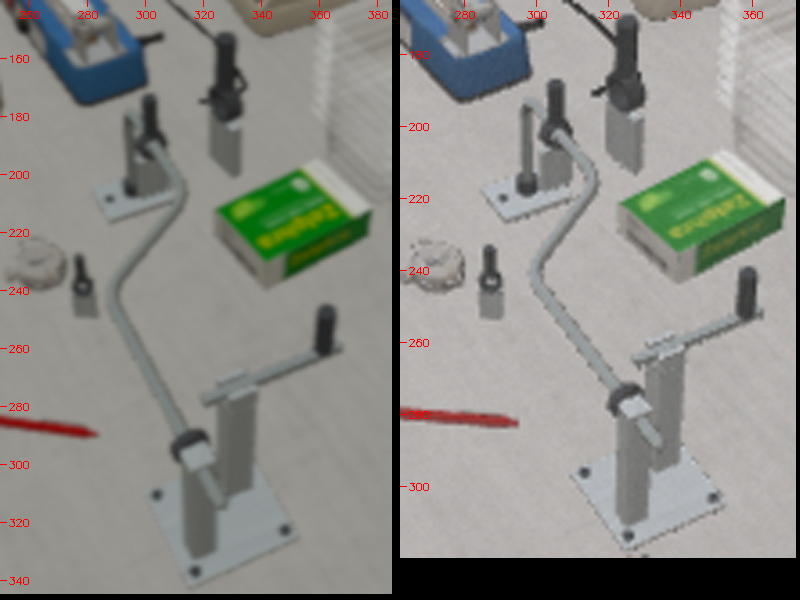

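View pics/wrist0.png

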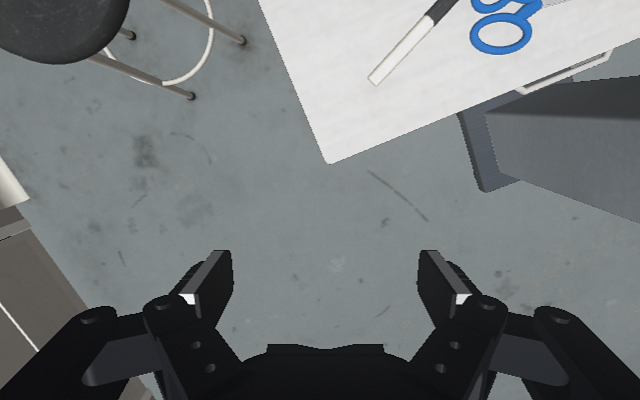

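The middle collar is on the rod. In the scene picture its knob runs from about (301,173) to (301,183). The small and large sizes stand loose at (277,240) and (327,180). The rod bends at about (312,206) and (290,242), and the disc is at (315,293).

```bash
cat > h.py <<'E'
import cv2, numpy as np
def load(n): return np.load(n+".npz")
def onz(p,uv,z):
    R=cv2.Rodrigues(p["rvec"].astype(float))[0]; c=-R.T@p["tvec"].astype(float).ravel()
    uv=np.atleast_2d(np.array(uv,float)); d=(np.linalg.inv(p["mtx"])@np.c_[uv,np.ones(len(uv))].T).T@R
    z=np.broadcast_to(z,len(uv)); return c+d*((z-c[2])/d[:,2])[:,None]
def tri(ps,uvs):
    A=np.zeros((3,3));b=np.zeros(3)
    for p,uv in zip(ps,uvs):
        R=cv2.Rodrigues(p["rvec"].astype(float))[0]; c=-R.T@p["tvec"].astype(float).ravel()
        d=R.T@np.linalg.inv(p["mtx"])@np.array([*uv,1.]); d/=np.linalg.norm(d); P=np.eye(3)-np.outer(d,d); A+=P;b+=P@c
    return np.linalg.solve(A,b)
E
python3 - <<'E'
from h import *
s,d=load("scene0"),load("side0"); np.set_printoptions(suppress=True,precision=0)
ru=[(295.5,178.6),(301.7,187.6),(306,193.4),(312,206),(308,214),(295,230),(289.7,241.7),(295.5,256.5),(305,274.5),(311.4,287.6),(315.5,293.4)]
print(onz(s,ru,120))
ru2=[(309.2,205.3),(316.2,215),(313.4,222),(302.3,235.8),(299.5,242.8),(306.4,255.3),(314.8,266.4),(321,272)]
print(onz(d,ru2,120))
print("collar knob top",tri([s,d],[(301.5,174),(305,188)]),onz(s,(301.5,174),174),onz(d,(305,188),174))
print("bolt knob top",tri([s,d],[(361.4,246.5),(358.4,240)]),onz(s,(361.4,246.5),175),onz(d,(358.4,240),175))
print("carton",onz(s,[(324,215),(359,195),(378,213),(343,237)],39))
p=load("wrist0");R=cv2.Rodrigues(p["rvec"])[0];print("wristcam axes\n",R.round(2))
E
```

```text
[[ 563.  174.  120.]
 [ 561.  134.  120.]
 [ 560.  109.  120.]
 [ 552.   62.  120.]
 [ 531.   43.  120.]
 [ 481.   12.  120.]
 [ 456.  -13.  120.]
 [ 449.  -56.  120.]
 [ 445. -106.  120.]
 [ 442. -140.  120.]
 [ 442. -156.  120.]]
[[ 559.  100.  120.]
 [ 553.   52.  120.]
 [ 529.   30.  120.]
 [ 472.   -2.  120.]
 [ 451.  -21.  120.]
 [ 442.  -72.  120.]
 [ 439. -118.  120.]
 [ 442. -144.  120.]]
collar knob top [557. 122. 174.] [[558. 123. 174.]] [[557. 120. 174.]]
bolt knob top [ 564. -132.  164.] [[ 557. -138.  175.]] [[ 558. -143.  175.]]
carton [[601.  89.  39.]
 [726. 108.  39.]
 [730.  24.  39.]
 [605.  -1.  39.]]
wristcam axes
 [[-0. -1.  0.]
 [-1.  0.  0.]
 [-0.  0. -1.]]
```

Emit:
arm_command:
  series:
    - {"linear": [0.505, -0.407, -0.07], "angular": [0, 0, 0], "fingers": 0}
    - {"linear": [0.505, -0.407, -0.07], "angular": [0, 0, 0], "fingers": 0}
    - {"linear": [0.505, -0.407, -0.07], "angular": [0, 0, 0], "fingers": 0}
    - {"linear": [0.505, -0.407, -0.07], "angular": [0, 0, 0], "fingers": 0}
    - {"linear": [0.505, -0.407, -0.07], "angular": [0, 0, 0], "fingers": 0}
    - {"linear": [0.505, -0.407, -0.07], "angular": [0, 0, 0], "fingers": 0}
    - {"linear": [0.505, -0.407, -0.07], "angular": [0, 0, 0], "fingers": 0}
    - {"linear": [0.505, -0.407, -0.07], "angular": [0, 0, 0], "fingers": 0}
    - {"linear": [0.505, -0.407, -0.07], "angular": [0, 0, 0], "fingers": 0}
    - {"linear": [0.505, -0.407, -0.07], "angular": [0, 0, 0], "fingers": 0}

```text
t: 0.98
tool_pos: [374.8, 224.0, 276.3]
eef_rot: [1.746, -2.611, 0.001]
contact_force: [1.1, 0.4, 0.7]
width: 1.002
```

```bash
cat >> h.py <<'E'
def delta(ctrl,target,heading):
    """tool-frame shift (m) and yaw (rad) to reach world TCP target (mm) with jaw axis x along heading (deg), tool straight down"""
    o=ctrl.get_obs(); R=cv2.Rodrigues(np.array(o["eef_rot"],float))[0]
    x=np.array([np.cos(np.radians(heading)),np.sin(np.radians(heading)),0]); z=np.array([0,0,-1.]); T=np.c_[x,np.cross(z,x),z]
    return (R.T@(np.array(target)-o["tool_pos"])/1000).round(4), cv2.Rodrigues(R.T@T)[0].ravel().round(3)
def st(ctrl):
    o=ctrl.get_obs(); R=cv2.Rodrigues(np.array(o["eef_rot"],float))[0]
    print("t",round(o["t"],2),"tcp",o["tool_pos"].round(1),"yaw",np.degrees(np.arctan2(R[1,0],R[0,0])).round(1),"F",o["contact_force"].round(1),"w",round(o["width"],3),"j",o["joint_pos"].round(2))
E
python3 - <<'E'
from workcell import ctrl
from h import *
st(ctrl); print(delta(ctrl,[440,0,300],-93))
E
```

```text
t 0.98 tcp [374.8 224.  276.3] yaw -112.5 F [1.1 0.4 0.7] w 1.002 j [ 0.99 -0.08 -0.4   0.   -1.24  0.18]
(array([ 0.182 , -0.1459, -0.0236]), array([-0.   , -0.001, -0.34 ]))
```

Emit:
arm_command:
  series:
    - {"linear": [0.18, -0.146, -0.0236], "angular": [0, 0, -0.34], "fingers": 0}
    - {"linear": [0.18, -0.146, -0.0236], "angular": [0, 0, -0.34], "fingers": 0}
    - {"linear": [0.18, -0.146, -0.0236], "angular": [0, 0, -0.34], "fingers": 0}
    - {"linear": [0.18, -0.146, -0.0236], "angular": [0, 0, -0.34], "fingers": 0}
    - {"linear": [0.18, -0.146, -0.0236], "angular": [0, 0, -0.34], "fingers": 0}
    - {"linear": [0.18, -0.146, -0.0236], "angular": [0, 0, -0.34], "fingers": 0}
    - {"linear": [0.18, -0.146, -0.0236], "angular": [0, 0, -0.34], "fingers": 0}
    - {"linear": [0.18, -0.146, -0.0236], "angular": [0, 0, -0.34], "fingers": 0}
    - {"linear": [0.18, -0.146, -0.0236], "angular": [0, 0, -0.34], "fingers": 0}

```text
t: 1.73
tool_pos: [440.7, 1.5, 299.8]
eef_rot: [2.16, -2.28, 0.0]
contact_force: [-0.3, 0.2, -0.3]
width: 0.997
```

```bash
python3 - <<'E'
from workcell import ctrl
from h import *
st(ctrl)
p=ctrl.camera_params("wrist"); np.savez("wrist1.npz",**{k:np.array(v) for k,v in p.items()})
im=ctrl.get_image("wrist")[:,:,::-1]; cv2.imwrite("pics/wrist1.png",im)
cv2.imwrite("pics/wrist1v.png",cv2.resize(im,None,fx=1.25,fy=1.25,interpolation=cv2.INTER_CUBIC))
E
```

```text
t 1.73 tcp [440.7   1.5 299.8] yaw -93.1 F [-0.3  0.2 -0.3] w 0.997 j [ 0.45 -0.08 -0.36  0.   -1.3   1.06]
```

View pics/wrist1v.png

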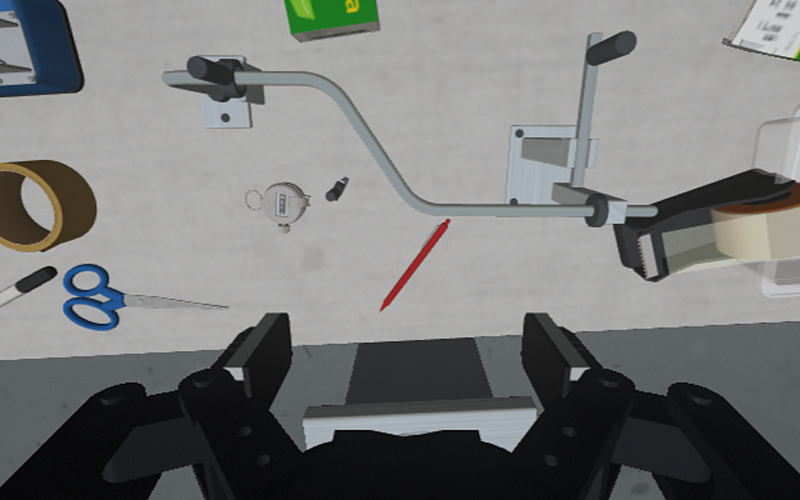

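The wrist view, shown at 1.25x, has the whole rod in it. The first leg runs along row 78, the middle leg from (350,115) to (395,185), and the last leg along row 210 up to the disc at (600,210). The bolt knob's top is at about (625,42) and its base at (592,50). The collar knob's top is at about (200,65) and its base at (228,75).

```bash
python3 - <<'E'
from h import *
np.set_printoptions(suppress=True,precision=1)
p=load("wrist1"); im=cv2.imread("pics/wrist1.png").astype(float)
def samp(a,b,n):
    a,b=np.array(a)/1.25,np.array(b)/1.25; d=(b-a)/np.linalg.norm(b-a); nn=np.array([-d[1],d[0]]); out=[]
    s=np.arange(-11,11.01,.25)
    for t in np.linspace(0,1,n):
        q=a+t*(b-a); m=(q+s[:,None]*nn).astype(np.float32)
        c=cv2.remap(im.astype(np.float32),m[:,0].reshape(1,-1),m[:,1].reshape(1,-1),cv2.INTER_LINEAR)[0]
        w=np.abs(c-np.median(np.r_[c[:10],c[-10:]],axis=0)).sum(1); k=w>.4*w.max()
        out.append(q+s[k].mean()*nn); W.append(k.sum()*.25)
    return np.array(out)
L={}
for k,(a,b,n) in dict(l1=((262,77),(305,79),6),l2=((352,118),(392,182),9),l3=((445,210),(575,211),9)).items():
    W=[]; uv=samp(a,b,n); P=onz(p,uv,120)[:,:2]; c=P.mean(0); u,s,v=np.linalg.svd(P-c); d=v[0]*np.sign(v[0]@(P[-1]-P[0])); L[k]=(c,d)
    print(k,"w",np.array(W),"pts",P[0],P[-1],"heading",np.degrees(np.arctan2(d[1],d[0])),"resid",np.abs((P-c)@v[1]).max())
X=lambda a,b:(lambda t:L[a][0]+t[0]*L[a][1])(np.linalg.solve(np.c_[L[a][1],-L[b][1]],L[b][0]-L[a][0]))
for a,b in(("l1","l2"),("l2","l3")):
    x=X(a,b); th=np.arccos(L[a][1]@L[b][1]); t=40*np.tan(th/2); print(a,b,"corner",x,"angle",np.degrees(th),"bend from",x-t*L[a][1],"to",x+t*L[b][1])
x=X("l2","l3"); print("stop face",x+(t+125)*L["l3"][1], "legs 2 straight", np.linalg.norm(X("l1","l2")-x))
print("disc px",onz(p,np.array([(588,210),(594,210)])/1.25,120))
print("collar knob top",onz(p,np.array([196,66])/1.25,170)," bolt knob top",onz(p,np.array([624,43])/1.25,175))
print("bolt knob base",onz(p,np.array([592,48])/1.25,140))
E
```

```text
l1 w [16.2  5.   4.5  4.8  5.2  7.2] pts [558.2 104.6] [555.7  72. ] heading -93.97604047979289 resid 0.33778384471955397
l2 w [4.  4.  3.8 4.  4.  3.8 3.5 3.2 3.5] pts [527.   34.5] [476.7   4.5] heading -149.12894345413557 resid 0.1592977159698017
l3 w [12.   3.5  3.2  3.2  6.8  3.2  3.   9.8  3.5] pts [448.9 -31.9] [ 445.1 -140.3] heading -93.36309078221143 resid 2.9200950784035244
l1 l2 corner [554.2  50.7] angle 55.15290297434267 bend from [555.6  71.5] to [536.2  40. ]
l2 l3 corner [452.4 -10.1] angle 55.765852671924115 bend from [470.6   0.7] to [451.1 -31.3]
stop face [ 443.8 -156.1] legs 2 straight 118.56507282614963
disc px [[ 440.8 -151.4  120. ]
 [ 440.5 -156.4  120. ]]
collar knob top [[559.5 129.2 170. ]]  bolt knob top [[ 556.9 -140.4  175. ]]
bolt knob base [[ 561.  -136.3  140. ]]
```

```bash
python3 - <<'E'
import cv2
im=cv2.imread("pics/wrist1.png")
for c in (225,400,440): 
    r=(54,74) if c==225 else (158,180)
    print(c,r[0],[tuple(int(v) for v in x) for x in im[r[0]:r[1],c]])
E
```

```text
225 54 [(172, 173, 173), (172, 173, 174), (169, 170, 171), (83, 85, 81), (123, 127, 121), (144, 147, 138), (152, 150, 140), (153, 148, 138), (151, 146, 136), (149, 145, 135), (152, 148, 137), (154, 151, 141), (140, 143, 133), (117, 121, 116), (127, 128, 128), (173, 173, 174), (172, 172, 173), (172, 171, 172), (173, 173, 174), (174, 174, 175)]
400 158 [(172, 173, 173), (170, 171, 171), (172, 172, 173), (175, 176, 176), (173, 172, 173), (108, 108, 108), (82, 85, 81), (117, 120, 115), (141, 144, 139), (155, 153, 143), (154, 150, 140), (154, 149, 140), (153, 148, 138), (155, 151, 141), (142, 146, 138), (138, 137, 138), (177, 176, 178), (173, 173, 174), (170, 171, 172), (171, 171, 171), (170, 171, 172), (170, 170, 171)]
440 158 [(174, 168, 160), (174, 168, 160), (186, 179, 169), (186, 179, 170), (186, 179, 170), (146, 141, 134), (77, 79, 76), (111, 113, 108), (139, 141, 136), (155, 154, 144), (154, 149, 139), (153, 148, 139), (152, 147, 137), (152, 149, 138), (145, 148, 138), (154, 155, 154), (175, 175, 176), (173, 172, 174), (171, 170, 172), (172, 171, 172), (173, 173, 173), (174, 174, 175)]
```

```bash
cat > rod.py <<'E'
from h import *
np.set_printoptions(suppress=True,precision=1)
p=load("wrist1"); im=cv2.imread("pics/wrist1.png").astype(np.float32)
def samp(a,b,n):
    a,b=np.array(a)/1.25,np.array(b)/1.25; d=(b-a)/np.linalg.norm(b-a); nn=np.array([-d[1],d[0]]); out=[]
    s=np.arange(-14,14.01,.25)
    for t in np.linspace(0,1,n):
        q=a+t*(b-a); m=(q+s[:,None]*nn).astype(np.float32)
        k=cv2.remap(im[:,:,2],m[:,0].reshape(1,-1),m[:,1].reshape(1,-1),cv2.INTER_LINEAR)[0]<157
        if 8<k.sum()*.25<12: out.append(q+s[k].mean()*nn)
    return np.array(out)
L={}
for k,(a,b,n) in dict(l1=((262,77),(308,79),10),l2=((352,118),(392,182),12),l3=((445,210),(580,211),20)).items():
    uv=samp(a,b,n); P=onz(p,uv,120)[:,:2]; c=P.mean(0); u,s,v=np.linalg.svd(P-c); d=v[0]*np.sign(v[0]@(P[-1]-P[0])); L[k]=(c,d)
    print(k,len(P),"pts",P[0],P[-1],"heading",np.degrees(np.arctan2(d[1],d[0])),"resid",np.abs((P-c)@v[1]).max())
X=lambda a,b:(lambda t:L[a][0]+t[0]*L[a][1])(np.linalg.solve(np.c_[L[a][1],-L[b][1]],L[b][0]-L[a][0]))
for a,b in(("l1","l2"),("l2","l3")):
    x=X(a,b); th=np.arccos(L[a][1]@L[b][1]); t=40*np.tan(th/2); print(a,b,"corner",x,"angle",np.degrees(th),"bend from",x-t*L[a][1],"to",x+t*L[b][1])
x=X("l2","l3"); print("stop face",x+(t+125)*L["l3"][1], "corner dist", np.linalg.norm(X("l1","l2")-x))
E
python3 rod.py
```

```text
Traceback (most recent call last):
  File "rod.py", line 14, in <module>
    uv=samp(a,b,n); P=onz(p,uv,120)[:,:2]; c=P.mean(0); u,s,v=np.linalg.svd(P-c); d=v[0]*np.sign(v[0]@(P[-1]-P[0])); L[k]=(c,d)
                      ~~~^^^^^^^^^^
  File "h.py", line 5, in onz
    uv=np.atleast_2d(np.array(uv,float)); d=(np.linalg.inv(p["mtx"])@np.c_[uv,np.ones(len(uv))].T).T@R
                                             ~~~~~~~~~~~~~~~~~~~~~~~^~~~~~~~~~~~~~~~~~~~~~~~~~~~~
ValueError: matmul: Input operand 1 has a mismatch in its core dimension 0, with gufunc signature (n?,k),(k,m?)->(n?,m?) (size 1 is different from 3)
```

```bash
sed -i 's/8<k.sum()\*.25<12/7<k.sum()*.25<14.5/' rod.py; python3 rod.py
```

```text
l1 9 pts [557.3 100.9] [555.2  69.8] heading -93.58879047004095 resid 0.14706319442140714
l2 12 pts [525.5  37.3] [475.2   7.3] heading -149.31406916263325 resid 0.18827802615993164
l3 13 pts [447.9 -37.8] [ 443. -115.] heading -93.51773810804171 resid 1.1700746123190284
l1 l2 corner [554.3  54.2] angle 55.725278692592305 bend from [555.7  75.3] to [536.1  43.4]
l2 l3 corner [449.8  -7.8] angle 55.79633105459154 bend from [468.   3.] to [448.5 -28.9]
stop face [ 440.9 -153.7] corner dist 121.50809846431984
```

```bash
python3 - <<'E'
from workcell import ctrl
from h import *
print(delta(ctrl,[558.8,126,215],-93.5))
E
```

```text
(array([-0.1299, -0.1116,  0.0846]), array([ 0.001, -0.001,  0.009]))
```

Emit:
arm_command:
  series:
    - {"linear": [-0.13, -0.1116, 0.0846], "angular": [0, 0, 0.009], "fingers": 0}
    - {"linear": [-0.13, -0.1116, 0.0846], "angular": [0, 0, 0.009], "fingers": 0}
    - {"linear": [-0.13, -0.1116, 0.0846], "angular": [0, 0, 0.009], "fingers": 0}
    - {"linear": [-0.13, -0.1116, 0.0846], "angular": [0, 0, 0.009], "fingers": 0}
    - {"linear": [-0.13, -0.1116, 0.0846], "angular": [0, 0, 0.009], "fingers": 0}
    - {"linear": [-0.13, -0.1116, 0.0846], "angular": [0, 0, 0.009], "fingers": 0}
    - {"linear": [-0.13, -0.1116, 0.0846], "angular": [0, 0, 0.009], "fingers": 0}
    - {"linear": [-0.13, -0.1116, 0.0846], "angular": [0, 0, 0.009], "fingers": 0}

```text
t: 2.45
tool_pos: [558.1, 127.5, 214.9]
eef_rot: [2.154, -2.285, -0.0]
contact_force: [-0.3, -0.6, 1.1]
width: 0.997
```

```bash
python3 - <<'E'
from workcell import ctrl
from h import *
st(ctrl)
p=ctrl.camera_params("wrist"); np.savez("wrist2.npz",**{k:np.array(v) for k,v in p.items()})
im=ctrl.get_image("wrist")[:,:,::-1]; cv2.imwrite("pics/wrist2.png",im)
print(delta(ctrl,[558.8,126,139],-93.5))
E
```

```text
t 2.45 tcp [558.1 127.5 214.9] yaw -93.4 F [-0.3 -0.6  1.1] w 0.997 j [ 0.57  0.2  -0.24  0.   -1.13  0.95]
(array([ 0.0009, -0.0006,  0.0766]), array([ 0.   , -0.   ,  0.001]))
```

View pics/wrist2.png

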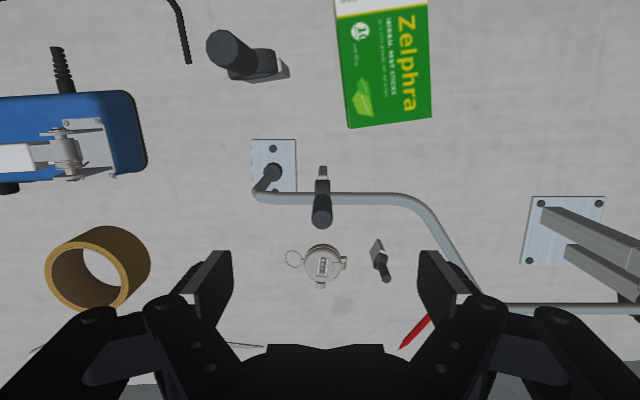

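The collar knob sits midway between the jaws, with its top at about (322,218). The rod's first leg runs along row 198.

```bash
python3 - <<'E'
from h import *
p=load("wrist2"); print(onz(p,(322,217),170),onz(p,[(350,198),(380,199)],120))
E
```

```text
[[560.90877897 128.99898796 170.        ]] [[557.58732036 107.30384816 120.        ]
 [555.31156051  83.56150406 120.        ]]
```

Emit:
arm_command:
  series:
    - {"linear": [0.001, 0, 0.03], "angular": [0, 0, 0], "fingers": 0}
    - {"linear": [0.001, 0, 0.055], "angular": [0, 0, 0], "fingers": 0}
    - {"linear": [0.001, 0, 0.0766], "angular": [0, 0, 0], "fingers": 0}
    - {"linear": [0.001, 0, 0.0766], "angular": [0, 0, 0], "fingers": 0}

```text
t: 2.83
tool_pos: [555.3, 124.8, 136.1]
eef_rot: [2.15, -2.284, -0.003]
contact_force: [-0.2, -1.2, 0.6]
width: 1.002
```

Emit:
arm_command:
  series:
    - {"linear": [0.0, -0.0005, 0.0], "angular": [0, 0, 0], "fingers": 0.6}
    - {"linear": [0.0, -0.0005, 0.0], "angular": [0, 0, 0], "fingers": 0.7}
    - {"linear": [0.0, -0.0005, 0.0], "angular": [0, 0, 0], "fingers": 0.75}
    - {"linear": [0.0, -0.0005, 0.0], "angular": [0, 0, 0], "fingers": 0.8}
    - {"linear": [0.0, -0.0005, 0.0], "angular": [0, 0, 0], "fingers": 0.85}
    - {"linear": [0.0, -0.0005, 0.0], "angular": [0, 0, 0], "fingers": 1}
    - {"linear": [0.0, -0.0005, 0.0], "angular": [0, 0, 0], "fingers": 1}
    - {"linear": [0.0, -0.0005, 0.0], "angular": [0, 0, 0], "fingers": 1}
  force: 30

```text
t: 3.5
tool_pos: [556.5, 124.8, 137.1]
eef_rot: [2.151, -2.285, -0.001]
contact_force: [0.6, -1.3, 6.9]
width: 0.153
```

```bash
python3 - <<'E'
from workcell import ctrl
from h import *
st(ctrl);st(ctrl)
E
```

```text
t 3.5 tcp [556.5 124.8 137.1] yaw -93.4 F [ 0.6 -1.3  6.9] w 0.153 j [ 0.56  0.27 -0.35 -0.   -0.96  0.95]
t 3.5 tcp [556.5 124.8 137.1] yaw -93.4 F [ 0.6 -1.3  6.9] w 0.153 j [ 0.56  0.27 -0.35 -0.   -0.96  0.95]
```

Emit:
arm_command:
  series:
    - {"linear": [0, 0, -0.001], "angular": [0, 0, 0], "fingers": 1}
    - {"linear": [0, 0, -0.002], "angular": [0, 0, 0], "fingers": 1}
    - {"linear": [0, 0, -0.002], "angular": [0, 0, 0], "fingers": 1}
    - {"linear": [0, 0, -0.002], "angular": [0, 0, 0], "fingers": 1}

```text
t: 3.83
tool_pos: [556.3, 124.7, 138.8]
eef_rot: [2.151, -2.284, -0.002]
contact_force: [-1.0, 1.1, -2.5]
width: 0.155
```

Emit:
arm_command:
  series:
    - {"linear": [0, 0, -0.001], "angular": [0, 0, 0], "fingers": 1}
    - {"linear": [0, 0, -0.002], "angular": [0, 0, 0], "fingers": 1}
    - {"linear": [0, 0, -0.002], "angular": [0, 0, 0], "fingers": 1}
    - {"linear": [0, 0, -0.002], "angular": [0, 0, 0], "fingers": 1}

```text
t: 4.17
tool_pos: [556.3, 124.7, 140.8]
eef_rot: [2.151, -2.284, -0.002]
contact_force: [0.5, -0.4, -2.3]
width: 0.158
```

Emit:
arm_command:
  series:
    - {"linear": [0, -0.001, -0.001], "angular": [0, 0, 0], "fingers": 1}
    - {"linear": [0, -0.002, -0.001], "angular": [0, 0, 0], "fingers": 1}
    - {"linear": [0, -0.003, -0.001], "angular": [0, 0, 0], "fingers": 1}
    - {"linear": [0, -0.003, -0.001], "angular": [0, 0, 0], "fingers": 1}

```text
t: 4.5
tool_pos: [559.5, 124.5, 141.8]
eef_rot: [2.151, -2.285, -0.002]
contact_force: [-0.7, 0.1, -2.1]
width: 0.153
```

Emit:
arm_command:
  series:
    - {"linear": [0, -0.001, 0], "angular": [0, 0, 0], "fingers": 1}
    - {"linear": [0, -0.0015, 0], "angular": [0, 0, 0], "fingers": 1}
    - {"linear": [0, -0.0015, 0], "angular": [0, 0, 0], "fingers": 1}

```text
t: 4.75
tool_pos: [560.7, 124.4, 141.6]
eef_rot: [2.15, -2.284, -0.002]
contact_force: [-1.0, 0.5, -0.7]
width: 0.151
```

Emit:
arm_command:
  series:
    - {"linear": [0, -0.001, 0], "angular": [0, 0, 0], "fingers": 1}
    - {"linear": [0, -0.0015, 0], "angular": [0, 0, 0], "fingers": 1}
    - {"linear": [0, -0.0015, 0], "angular": [0, 0, 0], "fingers": 1}

```text
t: 5.0
tool_pos: [561.2, 124.3, 141.4]
eef_rot: [2.149, -2.283, -0.004]
contact_force: [-5.6, 0.6, 2.1]
width: 0.153
```

Emit:
arm_command:
  series:
    - {"linear": [0, -0.001, 0], "angular": [0, 0, 0], "fingers": 1}
    - {"linear": [0, -0.0015, 0], "angular": [0, 0, 0], "fingers": 1}
    - {"linear": [0, -0.0015, 0], "angular": [0, 0, 0], "fingers": 1}

```text
t: 5.25
tool_pos: [561.5, 124.1, 141.2]
eef_rot: [2.147, -2.282, -0.006]
contact_force: [-5.8, 1.7, 3.0]
width: 0.152
```

```bash
cat > path.py <<'E'
from h import *
R_=40.; h1,h2,h3=-93.55,-149.3,-93.5
u=lambda h:np.array([np.cos(np.radians(h)),np.sin(np.radians(h))])
B1=np.array([555.7,75.3])
def P(s):
    """rod axis point and heading at arc length s from bend_start (s<0 on first leg)"""
    if s<=0: return B1+s*u(h1),h1
    n=-np.array([-u(h1)[1],u(h1)[0]]); C=B1+R_*n; a1=R_*np.radians(h1-h2)
    if s<=a1: h=h1-np.degrees(s/R_); return C+R_*np.array([-u(h)[1],u(h)[0]]),h
    s-=a1; E1=C+R_*np.array([-u(h2)[1],u(h2)[0]])
    if s<=80: return E1+s*u(h2),h2
    s-=80; B2=E1+80*u(h2); C2=B2+R_*np.array([-u(h2)[1],u(h2)[0]]); a2=R_*np.radians(h3-h2)
    if s<=a2: h=h2+np.degrees(s/R_); return C2-R_*np.array([-u(h)[1],u(h)[0]]),h
    s-=a2; return C2-R_*np.array([-u(h3)[1],u(h3)[0]])+s*u(h3),h3
def rows(ctrl,s0,s1,n,off,z,dh=0):
    """off: world xy offset of TCP from rod"""
    st(ctrl); o=ctrl.get_obs(); R=cv2.Rodrigues(np.array(o["eef_rot"],float))[0]
    for s in np.linspace(s0,s1,n+1)[1:]:
        q,h=P(s); l,a=delta(ctrl,[q[0]+off[0],q[1]+off[1],z],h+dh); print(round(s,1),q.round(1),round(h,1),l.round(4).tolist(),a[2])
E
python3 - <<'E'
from path import *
from workcell import ctrl
for s in (0,38.9,118.9,157.8,282.8): print(s,P(s))
rows(ctrl,-45,-5,8,(-1.8,0),142)
E
```

```text
0 (array([555.7,  75.3]), -93.55)
38.9 (array([536.21638952,  43.39333683]), np.float64(-149.27014557647254))
118.9 (array([467.42821057,   2.54989873]), -149.3)
157.8 (array([447.911363  , -29.33644761]), np.float64(-93.6097088470549))
282.8 (array([ 440.28022237, -154.10329289]), -93.5)
t 5.25 tcp [561.5 124.1 141.2] yaw -93.5 F [-5.8  1.7  3. ] w 0.152 j [ 0.56  0.28 -0.33 -0.   -0.98  0.96]
-40.0 [558.2 115.2] -93.5 [0.0091, 0.0046, -0.0007] 0.001
-35.0 [557.9 110.2] -93.5 [0.0141, 0.0046, -0.0007] 0.001
-30.0 [557.6 105.2] -93.5 [0.0191, 0.0046, -0.0007] 0.001
-25.0 [557.2 100.3] -93.5 [0.0241, 0.0046, -0.0007] 0.001
-20.0 [556.9  95.3] -93.5 [0.0291, 0.0046, -0.0007] 0.001
-15.0 [556.6  90.3] -93.5 [0.0341, 0.0046, -0.0006] 0.001
-10.0 [556.3  85.3] -93.5 [0.0391, 0.0046, -0.0006] 0.001
-5.0 [556.   80.3] -93.5 [0.0441, 0.0046, -0.0006] 0.001
```

Emit:
arm_command:
  series:
    - {"linear": [0.001, 0.0025, -0.0007], "angular": [0, 0, 0], "fingers": 1}
    - {"linear": [0.004, 0.0046, -0.0007], "angular": [0, 0, 0], "fingers": 1}
    - {"linear": [0.009, 0.0046, -0.0007], "angular": [0, 0, 0], "fingers": 1}
    - {"linear": [0.014, 0.0046, -0.0007], "angular": [0, 0, 0], "fingers": 1}
    - {"linear": [0.019, 0.0046, -0.0007], "angular": [0, 0, 0], "fingers": 1}
    - {"linear": [0.024, 0.0046, -0.0007], "angular": [0, 0, 0], "fingers": 1}
    - {"linear": [0.029, 0.0046, -0.0007], "angular": [0, 0, 0], "fingers": 1}
    - {"linear": [0.034, 0.0046, -0.0007], "angular": [0, 0, 0], "fingers": 1}
    - {"linear": [0.039, 0.0046, -0.0007], "angular": [0, 0, 0], "fingers": 1}
    - {"linear": [0.044, 0.0046, -0.0007], "angular": [0, 0, 0], "fingers": 1}

```text
t: 6.08
tool_pos: [554.3, 79.8, 142.1]
eef_rot: [2.147, -2.282, -0.006]
contact_force: [0.1, 0.1, -0.7]
width: 0.152
```

```bash
python3 - <<'E'
from path import *
from workcell import ctrl
rows(ctrl,-5,27,8,(-1.8,0),142)
E
```

```text
t 6.08 tcp [554.3  79.8 142.1] yaw -93.5 F [ 0.1  0.1 -0.7] w 0.152 j [ 0.49  0.25 -0.36 -0.   -0.97  1.02]
-1.0 [555.8  76.3] -93.5 [0.0036, 0.0001, 0.0001] 0.001
3.0 [555.4  72.3] -97.8 [0.0075, 0.0002, 0.0001] 0.076
7.0 [554.7  68.4] -103.6 [0.0115, 0.0007, 0.0001] 0.176
11.0 [553.5  64.6] -109.3 [0.0154, 0.0016, 0.0001] 0.276
15.0 [552.   60.8] -115.0 [0.0192, 0.0029, 0.0002] 0.376
19.0 [550.1  57.3] -120.8 [0.0228, 0.0046, 0.0002] 0.476
23.0 [547.9  54. ] -126.5 [0.0263, 0.0066, 0.0002] 0.576
27.0 [545.4  50.9] -132.2 [0.0295, 0.0089, 0.0003] 0.676
```

Emit:
arm_command:
  series:
    - {"linear": [0.0036, 0.0001, 0.0001], "angular": [0, 0, 0.001], "fingers": 1}
    - {"linear": [0.0075, 0.0002, 0.0001], "angular": [0, 0, 0.076], "fingers": 1}
    - {"linear": [0.0115, 0.0007, 0.0001], "angular": [0, 0, 0.176], "fingers": 1}
    - {"linear": [0.0154, 0.0016, 0.0001], "angular": [0, 0, 0.276], "fingers": 1}
    - {"linear": [0.0192, 0.0029, 0.0002], "angular": [0, 0, 0.376], "fingers": 1}

```text
t: 6.5
tool_pos: [550.2, 60.4, 141.9]
eef_rot: [1.676, -2.647, -0.004]
contact_force: [-1.0, 1.1, -1.8]
width: 0.155
```

```bash
python3 - <<'E'
from path import *
from workcell import ctrl
rows(ctrl,15,43,7,(-1.8,0),142)
E
```

```text
t 6.5 tcp [550.2  60.4 141.9] yaw -115.3 F [-1.   1.1 -1.8] w 0.155 j [ 0.46  0.24 -0.37 -0.   -0.97  0.67]
19.0 [550.1  57.3] -120.8 [0.0036, 0.0004, -0.0] 0.095
23.0 [547.9  54. ] -126.5 [0.0076, 0.0009, -0.0] 0.195
27.0 [545.4  50.9] -132.2 [0.0115, 0.0019, 0.0] 0.295
31.0 [542.6  48.1] -138.0 [0.0152, 0.0033, 0.0001] 0.395
35.0 [539.5  45.5] -143.7 [0.0188, 0.005, 0.0001] 0.495
39.0 [536.1  43.3] -149.3 [0.0222, 0.007, 0.0001] 0.593
43.0 [532.7  41.3] -149.3 [0.0256, 0.0093, 0.0002] 0.593
```

Emit:
arm_command:
  series:
    - {"linear": [0.0036, 0.0004, 0], "angular": [0, 0, 0.095], "fingers": 1}
    - {"linear": [0.0076, 0.0009, 0], "angular": [0, 0, 0.195], "fingers": 1}
    - {"linear": [0.0115, 0.0019, 0], "angular": [0, 0, 0.295], "fingers": 1}
    - {"linear": [0.0152, 0.0033, 0], "angular": [0, 0, 0.395], "fingers": 1}

```text
t: 6.83
tool_pos: [540.6, 47.7, 142.1]
eef_rot: [1.116, -2.927, -0.001]
contact_force: [-0.2, 0.8, -1.4]
width: 0.154
```

```bash
python3 - <<'E'
from path import *
from workcell import ctrl
rows(ctrl,31,55,6,(-1.8,0),142)
E
```

```text
t 6.83 tcp [540.6  47.7 142.1] yaw -138.3 F [-0.2  0.8 -1.4] w 0.154 j [ 0.45  0.23 -0.4  -0.   -0.96  0.28]
35.0 [539.5  45.5] -143.7 [0.0036, 0.0004, 0.0001] 0.095
39.0 [536.1  43.3] -149.3 [0.0076, 0.001, 0.0001] 0.193
43.0 [532.7  41.3] -149.3 [0.0115, 0.0017, 0.0002] 0.193
47.0 [529.3  39.3] -149.3 [0.0154, 0.0025, 0.0002] 0.193
51.0 [525.8  37.2] -149.3 [0.0194, 0.0033, 0.0002] 0.193
55.0 [522.4  35.2] -149.3 [0.0233, 0.004, 0.0003] 0.193
```

Emit:
arm_command:
  series:
    - {"linear": [0.0036, 0.0004, 0], "angular": [0, 0, 0.095], "fingers": 1}
    - {"linear": [0.0076, 0.001, 0], "angular": [0, 0, 0.193], "fingers": 1}
    - {"linear": [0.0115, 0.0017, 0], "angular": [0, 0, 0.193], "fingers": 1}
    - {"linear": [0.0154, 0.0025, 0], "angular": [0, 0, 0.193], "fingers": 1}
    - {"linear": [0.0194, 0.0033, 0], "angular": [0, 0, 0.193], "fingers": 1}

```text
t: 7.25
tool_pos: [523.7, 37.0, 142.3]
eef_rot: [0.834, -3.02, 0.0]
contact_force: [0.8, -0.2, -0.9]
width: 0.147
```

```bash
python3 - <<'E'
from path import *
from workcell import ctrl
rows(ctrl,51,111,10,(-1.8,0),142)
E
```

```text
t 7.25 tcp [523.7  37.  142.3] yaw -149.1 F [ 0.8 -0.2 -0.9] w 0.147 j [ 0.44  0.2  -0.43 -0.   -0.95  0.1 ]
57.0 [520.7  34.2] -149.3 [0.0056, 0.0, 0.0003] 0.003
63.0 [515.5  31.1] -149.3 [0.0116, 0.0, 0.0004] 0.003
69.0 [510.3  28. ] -149.3 [0.0176, 0.0001, 0.0004] 0.003
75.0 [505.2  25. ] -149.3 [0.0236, 0.0001, 0.0005] 0.003
81.0 [500.   21.9] -149.3 [0.0296, 0.0001, 0.0005] 0.003
87.0 [494.9  18.8] -149.3 [0.0356, 0.0001, 0.0006] 0.003
93.0 [489.7  15.8] -149.3 [0.0416, 0.0001, 0.0006] 0.003
99.0 [484.5  12.7] -149.3 [0.0476, 0.0001, 0.0007] 0.003
105.0 [479.4   9.6] -149.3 [0.0536, 0.0002, 0.0007] 0.003
111.0 [474.2   6.6] -149.3 [0.0596, 0.0002, 0.0008] 0.003
```

Emit:
arm_command:
  series:
    - {"linear": [0.0056, 0, 0.0003], "angular": [0, 0, 0], "fingers": 1}
    - {"linear": [0.0116, 0, 0.0004], "angular": [0, 0, 0], "fingers": 1}
    - {"linear": [0.0176, 0, 0.0004], "angular": [0, 0, 0], "fingers": 1}
    - {"linear": [0.0236, 0, 0.0004], "angular": [0, 0, 0], "fingers": 1}
    - {"linear": [0.0296, 0, 0.0005], "angular": [0, 0, 0], "fingers": 1}
    - {"linear": [0.0356, 0, 0.0005], "angular": [0, 0, 0], "fingers": 1}
    - {"linear": [0.0416, 0, 0.0006], "angular": [0, 0, 0], "fingers": 1}

```text
t: 7.83
tool_pos: [487.5, 15.4, 142.1]
eef_rot: [0.834, -3.02, 0.0]
contact_force: [-0.5, -0.3, -1.7]
width: 0.154
```

Emit:
arm_command:
  series:
    - {"linear": [0, -0.0012, 0], "angular": [0, 0, 0], "fingers": 1}
    - {"linear": [0, -0.0024, 0], "angular": [0, 0, 0], "fingers": 1}
    - {"linear": [0, -0.0036, 0], "angular": [0, 0, 0], "fingers": 1}
    - {"linear": [0, -0.0036, 0], "angular": [0, 0, 0], "fingers": 1}

```text
t: 8.17
tool_pos: [488.7, 12.7, 141.9]
eef_rot: [0.833, -3.019, -0.001]
contact_force: [-5.9, 4.6, 1.7]
width: 0.153
```

Emit:
arm_command:
  series:
    - {"linear": [0, 0.002, 0], "angular": [0, 0, 0], "fingers": 1}
    - {"linear": [0, 0.0045, 0], "angular": [0, 0, 0], "fingers": 1}
    - {"linear": [0, 0.006, 0], "angular": [0, 0, 0], "fingers": 1}
    - {"linear": [0, 0.0072, 0], "angular": [0, 0, 0], "fingers": 1}
    - {"linear": [0, 0.0072, 0], "angular": [0, 0, 0], "fingers": 1}

```text
t: 8.58
tool_pos: [485.1, 19.1, 141.9]
eef_rot: [0.833, -3.019, -0.001]
contact_force: [0.6, -0.7, -2.1]
width: 0.153
```

```bash
python3 - <<'E'
from path import *
from workcell import ctrl
rows(ctrl,93,129,9,(-1.8,0),142)
E
```

```text
t 8.58 tcp [485.1  19.1 141.9] yaw -149.1 F [ 0.6 -0.7 -2.1] w 0.153 j [ 0.44  0.13 -0.51 -0.   -0.93  0.1 ]
97.0 [486.3  13.7] -149.3 [0.0033, -0.0042, -0.0001] 0.003
101.0 [482.8  11.7] -149.3 [0.0073, -0.0042, -0.0] 0.003
105.0 [479.4   9.6] -149.3 [0.0113, -0.0042, 0.0] 0.003
109.0 [475.9   7.6] -149.3 [0.0153, -0.0042, 0.0001] 0.003
113.0 [472.5   5.6] -149.3 [0.0193, -0.0042, 0.0001] 0.003
117.0 [469.1   3.5] -149.3 [0.0233, -0.0042, 0.0001] 0.003
121.0 [465.7   1.4] -146.3 [0.0273, -0.0042, 0.0002] -0.049
125.0 [462.4  -0.9] -140.6 [0.0312, -0.0046, 0.0002] -0.149
129.0 [459.5  -3.6] -134.9 [0.0352, -0.0054, 0.0002] -0.249
```

```bash
python3 - <<'E'
from path import *
from workcell import ctrl
rows(ctrl,97,157,15,(-2.7,1.9),142)
E
```

```text
t 8.58 tcp [485.1  19.1 141.9] yaw -149.1 F [ 0.6 -0.7 -2.1] w 0.153 j [ 0.44  0.13 -0.51 -0.   -0.93  0.1 ]
101.0 [482.8  11.7] -149.3 [0.0071, -0.0021, -0.0] 0.003
105.0 [479.4   9.6] -149.3 [0.0111, -0.0021, 0.0] 0.003
109.0 [475.9   7.6] -149.3 [0.0151, -0.0021, 0.0001] 0.003
113.0 [472.5   5.6] -149.3 [0.0191, -0.0021, 0.0001] 0.003
117.0 [469.1   3.5] -149.3 [0.0231, -0.0021, 0.0001] 0.003
121.0 [465.7   1.4] -146.3 [0.0271, -0.0021, 0.0002] -0.049
125.0 [462.4  -0.9] -140.6 [0.031, -0.0025, 0.0002] -0.149
129.0 [459.5  -3.6] -134.9 [0.035, -0.0033, 0.0002] -0.249
133.0 [456.8  -6.6] -129.1 [0.0388, -0.0045, 0.0003] -0.349
137.0 [454.4  -9.8] -123.4 [0.0425, -0.0061, 0.0003] -0.449
141.0 [452.4 -13.3] -117.7 [0.046, -0.008, 0.0003] -0.549
145.0 [450.7 -16.9] -111.9 [0.0493, -0.0102, 0.0004] -0.649
149.0 [449.4 -20.7] -106.2 [0.0523, -0.0128, 0.0004] -0.749
153.0 [448.5 -24.6] -100.5 [0.0551, -0.0157, 0.0004] -0.849
157.0 [448.  -28.5] -94.8 [0.0576, -0.0188, 0.0004] -0.949
```

Emit:
arm_command:
  series:
    - {"linear": [0.003, -0.002, 0], "angular": [0, 0, 0], "fingers": 1}
    - {"linear": [0.0071, -0.002, 0], "angular": [0, 0, 0], "fingers": 1}
    - {"linear": [0.0111, -0.002, 0], "angular": [0, 0, 0], "fingers": 1}
    - {"linear": [0.0151, -0.002, 0], "angular": [0, 0, 0], "fingers": 1}
    - {"linear": [0.0191, -0.002, 0], "angular": [0, 0, 0], "fingers": 1}
    - {"linear": [0.0231, -0.002, 0], "angular": [0, 0, 0], "fingers": 1}
    - {"linear": [0.0271, -0.0021, 0], "angular": [0, 0, -0.05], "fingers": 1}
    - {"linear": [0.031, -0.0025, 0], "angular": [0, 0, -0.15], "fingers": 1}

```text
t: 9.25
tool_pos: [459.3, 0.7, 142.3]
eef_rot: [1.06, -2.947, -0.003]
contact_force: [-0.1, 1.1, -0.8]
width: 0.154
```

```bash
python3 - <<'E'
from path import *
from workcell import ctrl
rows(ctrl,125,145,5,(-2.7,1.9),142)
E
```

```text
t 9.25 tcp [459.3   0.7 142.3] yaw -140.5 F [-0.1  1.1 -0.8] w 0.154 j [ 0.43  0.09 -0.56 -0.   -0.93  0.26]
129.0 [459.5  -3.6] -134.9 [0.0035, -0.0003, 0.0003] -0.098
133.0 [456.8  -6.6] -129.1 [0.0075, -0.0009, 0.0003] -0.198
137.0 [454.4  -9.8] -123.4 [0.0113, -0.0019, 0.0004] -0.298
141.0 [452.4 -13.3] -117.7 [0.0151, -0.0032, 0.0004] -0.398
145.0 [450.7 -16.9] -111.9 [0.0187, -0.005, 0.0004] -0.498
```

Emit:
arm_command:
  series:
    - {"linear": [0.0035, -0.0003, 0.0002], "angular": [0, 0, -0.098], "fingers": 1}
    - {"linear": [0.0075, -0.0009, 0.0003], "angular": [0, 0, -0.198], "fingers": 1}
    - {"linear": [0.0113, -0.0019, 0.0003], "angular": [0, 0, -0.298], "fingers": 1}
    - {"linear": [0.0151, -0.0032, 0.0003], "angular": [0, 0, -0.398], "fingers": 1}

```text
t: 9.58
tool_pos: [449.3, -11.6, 142.2]
eef_rot: [1.628, -2.676, -0.005]
contact_force: [-0.3, -0.3, -1.5]
width: 0.149
```

```bash
python3 - <<'E'
from path import *
from workcell import ctrl
rows(ctrl,141,169,7,(-2.7,1.9),142)
E
```

```text
t 9.58 tcp [449.3 -11.6 142.2] yaw -117.4 F [-0.3 -0.3 -1.5] w 0.149 j [ 0.41  0.07 -0.58 -0.   -0.92  0.68]
145.0 [450.7 -16.9] -111.9 [0.0036, -0.0005, 0.0002] -0.095
149.0 [449.4 -20.7] -106.2 [0.0076, -0.001, 0.0002] -0.195
153.0 [448.5 -24.6] -100.5 [0.0114, -0.002, 0.0002] -0.295
157.0 [448.  -28.5] -94.8 [0.0152, -0.0034, 0.0003] -0.395
161.0 [447.7 -32.5] -93.5 [0.0189, -0.005, 0.0003] -0.416
165.0 [447.5 -36.5] -93.5 [0.0225, -0.0066, 0.0003] -0.416
169.0 [447.2 -40.5] -93.5 [0.0262, -0.0082, 0.0003] -0.416
```

Emit:
arm_command:
  series:
    - {"linear": [0.0036, -0.0005, 0.0002], "angular": [0, 0, -0.095], "fingers": 1}
    - {"linear": [0.0076, -0.001, 0.0002], "angular": [0, 0, -0.195], "fingers": 1}
    - {"linear": [0.0114, -0.002, 0.0002], "angular": [0, 0, -0.295], "fingers": 1}
    - {"linear": [0.0152, -0.0034, 0.0002], "angular": [0, 0, -0.395], "fingers": 1}

```text
t: 9.92
tool_pos: [444.9, -27.0, 142.1]
eef_rot: [2.128, -2.3, -0.008]
contact_force: [0.7, -0.3, -2.7]
width: 0.152
```

```bash
python3 - <<'E'
from path import *
from workcell import ctrl
rows(ctrl,157,207,10,(-2.7,1.9),142)
E
```

```text
t 9.92 tcp [444.9 -27.  142.1] yaw -94.4 F [ 0.7 -0.3 -2.7] w 0.152 j [ 0.38  0.07 -0.59 -0.   -0.92  1.11]
162.0 [447.7 -33.5] -93.5 [0.0046, -0.0004, 0.0002] -0.016
167.0 [447.3 -38.5] -93.5 [0.0096, -0.0005, 0.0002] -0.016
172.0 [447.  -43.5] -93.5 [0.0146, -0.0005, 0.0002] -0.016
177.0 [446.7 -48.5] -93.5 [0.0196, -0.0006, 0.0002] -0.016
182.0 [446.4 -53.5] -93.5 [0.0246, -0.0007, 0.0002] -0.016
187.0 [446.1 -58.5] -93.5 [0.0296, -0.0008, 0.0002] -0.016
192.0 [445.8 -63.5] -93.5 [0.0346, -0.0009, 0.0002] -0.016
197.0 [445.5 -68.5] -93.5 [0.0396, -0.001, 0.0002] -0.016
202.0 [445.2 -73.5] -93.5 [0.0446, -0.001, 0.0002] -0.016
207.0 [444.9 -78.4] -93.5 [0.0496, -0.0011, 0.0002] -0.016
```

Emit:
arm_command:
  series:
    - {"linear": [0.0046, -0.0004, 0.0002], "angular": [0, 0, -0.016], "fingers": 1}
    - {"linear": [0.0096, -0.0005, 0.0002], "angular": [0, 0, -0.016], "fingers": 1}
    - {"linear": [0.0146, -0.0005, 0.0002], "angular": [0, 0, -0.016], "fingers": 1}
    - {"linear": [0.0196, -0.0006, 0.0002], "angular": [0, 0, -0.016], "fingers": 1}
    - {"linear": [0.0246, -0.0007, 0.0002], "angular": [0, 0, -0.016], "fingers": 1}
    - {"linear": [0.0296, -0.0008, 0.0002], "angular": [0, 0, -0.016], "fingers": 1}
    - {"linear": [0.0346, -0.0009, 0.0002], "angular": [0, 0, -0.016], "fingers": 1}
    - {"linear": [0.0396, -0.001, 0.0002], "angular": [0, 0, -0.016], "fingers": 1}

```text
t: 10.58
tool_pos: [442.8, -67.1, 142.0]
eef_rot: [2.146, -2.283, -0.008]
contact_force: [-0.1, 0.4, -1.2]
width: 0.152
```

Emit:
arm_command:
  series:
    - {"linear": [0, -0.0012, 0], "angular": [0, 0, 0], "fingers": 1}
    - {"linear": [0, -0.0024, 0], "angular": [0, 0, 0], "fingers": 1}
    - {"linear": [0, -0.0032, 0], "angular": [0, 0, 0], "fingers": 1}
    - {"linear": [0, -0.0032, 0], "angular": [0, 0, 0], "fingers": 1}

```text
t: 10.92
tool_pos: [446.3, -67.2, 142.0]
eef_rot: [2.146, -2.283, -0.008]
contact_force: [-0.0, 0.4, -2.2]
width: 0.155
```

Emit:
arm_command:
  series:
    - {"linear": [0, 0.002, 0], "angular": [0, 0, 0], "fingers": 1}
    - {"linear": [0, 0.004, 0], "angular": [0, 0, 0], "fingers": 1}
    - {"linear": [0, 0.0055, 0], "angular": [0, 0, 0], "fingers": 1}
    - {"linear": [0, 0.0064, 0], "angular": [0, 0, 0], "fingers": 1}
    - {"linear": [0, 0.0064, 0], "angular": [0, 0, 0], "fingers": 1}

```text
t: 11.33
tool_pos: [440.2, -66.6, 142.3]
eef_rot: [2.147, -2.284, -0.007]
contact_force: [1.7, 0.3, -3.0]
width: 0.153
```

```bash
python3 - <<'E'
from path import *
from workcell import ctrl
rows(ctrl,197,260,12,(-2.7,1.9),142)
E
```

```text
t 11.33 tcp [440.2 -66.6 142.3] yaw -93.5 F [ 1.7  0.3 -3. ] w 0.153 j [ 0.29  0.06 -0.59 -0.   -0.92  1.22]
202.2 [445.2 -73.7] -93.5 [0.0051, -0.0026, 0.0003] -0.0
207.5 [444.9 -78.9] -93.5 [0.0103, -0.0026, 0.0003] -0.0
212.8 [444.6 -84.2] -93.5 [0.0156, -0.0026, 0.0003] -0.0
218.0 [444.2 -89.4] -93.5 [0.0208, -0.0026, 0.0003] -0.0
223.2 [443.9 -94.7] -93.5 [0.0261, -0.0026, 0.0003] -0.0
228.5 [443.6 -99.9] -93.5 [0.0313, -0.0026, 0.0003] -0.0
233.8 [ 443.3 -105.1] -93.5 [0.0366, -0.0026, 0.0003] -0.0
239.0 [ 443.  -110.4] -93.5 [0.0418, -0.0026, 0.0003] -0.0
244.2 [ 442.6 -115.6] -93.5 [0.0471, -0.0026, 0.0003] -0.0
249.5 [ 442.3 -120.9] -93.5 [0.0523, -0.0026, 0.0003] -0.0
254.8 [ 442.  -126.1] -93.5 [0.0576, -0.0026, 0.0004] -0.0
260.0 [ 441.7 -131.3] -93.5 [0.0628, -0.0026, 0.0004] -0.0
```

Emit:
arm_command:
  series:
    - {"linear": [0.005, -0.0035, 0.0], "angular": [0, 0, 0], "fingers": 1}
    - {"linear": [0.0103, -0.004, 0.0002], "angular": [0, 0, 0], "fingers": 1}
    - {"linear": [0.0156, -0.004, 0.0003], "angular": [0, 0, 0], "fingers": 1}
    - {"linear": [0.0208, -0.004, 0.0003], "angular": [0, 0, 0], "fingers": 1}
    - {"linear": [0.0261, -0.004, 0.0003], "angular": [0, 0, 0], "fingers": 1}
    - {"linear": [0.0313, -0.004, 0.0003], "angular": [0, 0, 0], "fingers": 1}
    - {"linear": [0.0366, -0.004, 0.0003], "angular": [0, 0, 0], "fingers": 1}
    - {"linear": [0.0418, -0.004, 0.0003], "angular": [0, 0, 0], "fingers": 1}
    - {"linear": [0.0471, -0.004, 0.0003], "angular": [0, 0, 0], "fingers": 1}
    - {"linear": [0.0523, -0.004, 0.0003], "angular": [0, 0, 0], "fingers": 1}

```text
t: 12.17
tool_pos: [440.9, -119.6, 142.0]
eef_rot: [2.147, -2.284, -0.007]
contact_force: [0.6, -0.2, -2.3]
width: 0.147
```

Emit:
arm_command:
  series:
    - {"linear": [0.003, 0, 0], "angular": [0, 0, 0], "fingers": 1}
    - {"linear": [0.006, 0, 0], "angular": [0, 0, 0], "fingers": 1}
    - {"linear": [0.009, 0, 0], "angular": [0, 0, 0], "fingers": 1}
    - {"linear": [0.012, 0, 0], "angular": [0, 0, 0], "fingers": 1}
    - {"linear": [0.012, 0, 0], "angular": [0, 0, 0], "fingers": 1}

```text
t: 12.58
tool_pos: [440.2, -131.9, 142.0]
eef_rot: [2.147, -2.284, -0.007]
contact_force: [0.9, 0.6, -2.4]
width: 0.153
```

```bash
python3 - <<'E'
from path import *
from workcell import ctrl
st(ctrl)
p=ctrl.camera_params("wrist"); np.savez("wrist3.npz",**{k:np.array(v) for k,v in p.items()})
im=ctrl.get_image("wrist")[:,:,::-1]; cv2.imwrite("pics/wrist3.png",im)
E
```

```text
t 12.58 tcp [ 440.2 -131.9  142. ] yaw -93.5 F [ 0.9  0.6 -2.4] w 0.153 j [ 0.14  0.09 -0.57  0.   -0.92  1.37]
```

View pics/wrist3.png

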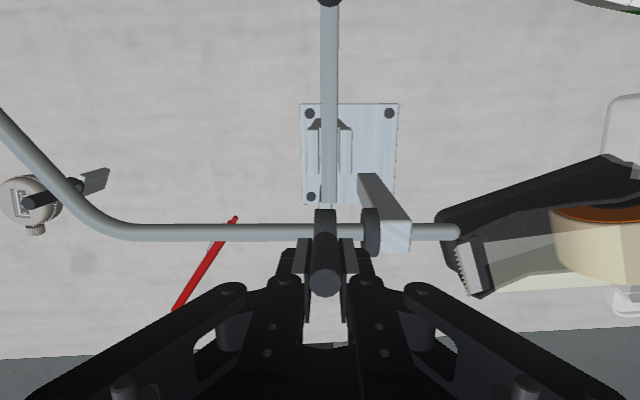

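The collar is gripped on the last leg, with its right edge at about column 336. The disc face is at about column 362, which leaves a gap of roughly 14 mm. The bolt is still clear of the rod.

Emit:
arm_command:
  series:
    - {"linear": [0.003, 0, 0], "angular": [0, 0, 0], "fingers": 1}
    - {"linear": [0.006, 0, 0], "angular": [0, 0, 0], "fingers": 1}
    - {"linear": [0.009, 0, 0], "angular": [0, 0, 0], "fingers": 1}
    - {"linear": [0.01, 0, 0], "angular": [0, 0, 0], "fingers": 1}
    - {"linear": [0.01, 0, 0], "angular": [0, 0, 0], "fingers": 1}

```text
t: 13.05
tool_pos: [439.5, -142.0, 142.0]
eef_rot: [2.147, -2.284, -0.007]
contact_force: [1.3, 0.0, -1.2]
width: 0.148
```

Emit:
arm_command:
  series:
    - {"linear": [0.0008, 0, 0], "angular": [0, 0, 0], "fingers": 1}
    - {"linear": [0.0016, 0, 0], "angular": [0, 0, 0], "fingers": 1}
    - {"linear": [0.002, 0, 0], "angular": [0, 0, 0], "fingers": 1}
    - {"linear": [0.002, 0, 0], "angular": [0, 0, 0], "fingers": 1}

```text
t: 13.38
tool_pos: [439.4, -144.0, 142.0]
eef_rot: [2.146, -2.284, -0.007]
contact_force: [0.1, -0.4, -1.5]
width: 0.155
```

Emit:
arm_command:
  series:
    - {"linear": [0.0008, 0, 0], "angular": [0, 0, 0], "fingers": 1}
    - {"linear": [0.0015, 0, 0], "angular": [0, 0, 0], "fingers": 1}
    - {"linear": [0.0015, 0, 0], "angular": [0, 0, 0], "fingers": 1}

```text
t: 13.63
tool_pos: [439.3, -145.6, 142.1]
eef_rot: [2.146, -2.284, -0.007]
contact_force: [-0.1, 1.0, -1.8]
width: 0.152
```

Emit:
arm_command:
  series:
    - {"linear": [0.0008, 0, 0], "angular": [0, 0, 0], "fingers": 1}
    - {"linear": [0.001, 0, 0], "angular": [0, 0, 0], "fingers": 1}
    - {"linear": [0.001, 0, 0], "angular": [0, 0, 0], "fingers": 1}

```text
t: 13.88
tool_pos: [439.3, -146.6, 142.1]
eef_rot: [2.146, -2.284, -0.007]
contact_force: [-0.9, -0.1, -1.2]
width: 0.148
```

Emit:
arm_command:
  series:
    - {"linear": [0.0008, 0, 0], "angular": [0, 0, 0], "fingers": 1}
    - {"linear": [0.001, 0, 0], "angular": [0, 0, 0], "fingers": 1}
    - {"linear": [0.001, 0, 0], "angular": [0, 0, 0], "fingers": 1}

```text
t: 14.13
tool_pos: [439.3, -147.2, 142.1]
eef_rot: [2.147, -2.285, -0.008]
contact_force: [-0.2, 4.1, 1.2]
width: 0.152
```

Emit:
arm_command:
  series:
    - {"linear": [0.0008, 0, 0], "angular": [0, 0, 0], "fingers": 1}
    - {"linear": [0.001, 0, 0], "angular": [0, 0, 0], "fingers": 1}
    - {"linear": [0.001, 0, 0], "angular": [0, 0, 0], "fingers": 1}

```text
t: 14.38
tool_pos: [439.3, -147.4, 142.1]
eef_rot: [2.147, -2.286, -0.009]
contact_force: [-0.7, 8.2, 2.1]
width: 0.15
```

Emit:
arm_command:
  series:
    - {"linear": [0, 0, 0], "angular": [0, 0, 0], "fingers": 1}
    - {"linear": [0, 0, 0], "angular": [0, 0, 0], "fingers": 1}
    - {"linear": [0, 0, 0], "angular": [0, 0, 0], "fingers": 1}

```text
t: 14.63
tool_pos: [439.3, -147.2, 142.1]
eef_rot: [2.148, -2.286, -0.009]
contact_force: [-1.1, 4.2, 0.2]
width: 0.153
```

Emit:
arm_command:
  series:
    - {"linear": [0, 0, 0.0008], "angular": [0, 0, 0], "fingers": 1}
    - {"linear": [0, 0, 0.0015], "angular": [0, 0, 0], "fingers": 1}
    - {"linear": [0, 0, 0.0022], "angular": [0, 0, 0], "fingers": 1}
    - {"linear": [0, 0, 0.003], "angular": [0, 0, 0], "fingers": 1}
    - {"linear": [0, 0, 0.003], "angular": [0, 0, 0], "fingers": 1}

```text
t: 15.05
tool_pos: [440.2, -146.8, 139.4]
eef_rot: [2.149, -2.288, -0.008]
contact_force: [0.6, 7.0, 0.1]
width: 0.154
```

Emit:
arm_command:
  series:
    - {"linear": [0, 0, 0.0007], "angular": [0, 0, 0], "fingers": 1}
    - {"linear": [0, 0, 0.001], "angular": [0, 0, 0], "fingers": 1}
    - {"linear": [0, 0, 0.001], "angular": [0, 0, 0], "fingers": 1}
    - {"linear": [0, 0, 0.001], "angular": [0, 0, 0], "fingers": 0.7}
    - {"linear": [0, 0, 0.001], "angular": [0, 0, 0], "fingers": 0.5}
    - {"linear": [0, 0, 0.001], "angular": [0, 0, 0], "fingers": 0.5}
    - {"linear": [0, 0, 0.001], "angular": [0, 0, 0], "fingers": 0.5}

```text
t: 15.63
tool_pos: [440.1, -147.1, 138.4]
eef_rot: [2.149, -2.287, -0.007]
contact_force: [0.5, 0.3, -0.2]
width: 0.501
```

Emit:
arm_command:
  series:
    - {"linear": [0, 0, -0.015], "angular": [0, 0, 0], "fingers": 0.5}
    - {"linear": [0, 0, -0.04], "angular": [0, 0, 0], "fingers": 0.5}
    - {"linear": [0, 0, -0.07], "angular": [0, 0, 0], "fingers": 0.5}
    - {"linear": [0, 0, -0.08], "angular": [0, 0, 0], "fingers": 0.5}
    - {"linear": [0, 0, -0.08], "angular": [0, 0, 0], "fingers": 0.5}

```text
t: 16.05
tool_pos: [442.3, -147.5, 221.4]
eef_rot: [-2.151, 2.289, 0.001]
contact_force: [0.4, -0.4, 0.3]
width: 0.504
```

```bash
python3 - <<'E'
from path import *
from workcell import ctrl
st(ctrl)
p=ctrl.camera_params("wrist"); np.savez("wrist4.npz",**{k:np.array(v) for k,v in p.items()})
im=ctrl.get_image("wrist")[:,:,::-1]; cv2.imwrite("pics/wrist4.png",im)
E
```

```text
t 16.05 tcp [ 442.3 -147.5  221.4] yaw -93.6 F [ 0.4 -0.4  0.3] w 0.504 j [ 0.1   0.02 -0.44 -0.   -1.11  1.41]
```

View pics/wrist4.png

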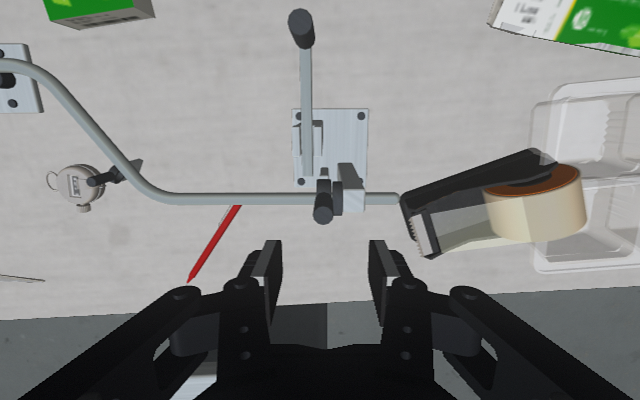

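The collar sits against the disc at about (335,200). The bolt knob's top is at about (299,18).

```bash
python3 - <<'E'
from path import *
from workcell import ctrl
p=load("wrist4"); im=cv2.imread("pics/wrist4.png")
m=(im.max(2)<90).astype(np.uint8); n,l,s,c=cv2.connectedComponentsWithStats(m[:80,270:340]); print(s,c+[270,0])
print(onz(p,[(299,18),(298,16)],175),onz(p,[(304,42)],137))
print(delta(ctrl,[559,-141,215],-93.5),delta(ctrl,[559,-141,139],-93.5))
E
```

```text
[[   0    0   70   80 4796]
 [  18    9   27   40  804]] [[304.96663887  41.42973311]
 [301.71641791  27.98880597]]
[[ 559.1116023  -140.98858367  175.        ]
 [ 560.1038942  -140.53378515  175.        ]] [[ 554.20237165 -140.86147221  137.        ]]
(array([-0.0136, -0.1171,  0.0042]), array([ 0.003,  0.001, -0.002])) (array([-0.0136, -0.1173,  0.0802]), array([ 0.003,  0.001, -0.002]))
```

Emit:
arm_command:
  series:
    - {"linear": [-0.0136, -0.04, 0.002], "angular": [0.003, 0.001, 0], "fingers": 0.4}
    - {"linear": [-0.0136, -0.08, 0.004], "angular": [0.003, 0.001, 0], "fingers": 0.4}
    - {"linear": [-0.0136, -0.117, 0.004], "angular": [0.003, 0.001, 0], "fingers": 0.4}
    - {"linear": [-0.0136, -0.117, 0.004], "angular": [0.003, 0.001, 0], "fingers": 0.4}
    - {"linear": [-0.0136, -0.117, 0.004], "angular": [0.003, 0.001, 0], "fingers": 0.4}
    - {"linear": [-0.0136, -0.117, 0.03], "angular": [0.003, 0.001, 0], "fingers": 0.4}
    - {"linear": [-0.0136, -0.117, 0.055], "angular": [0.003, 0.001, 0], "fingers": 0.4}
    - {"linear": [-0.0136, -0.117, 0.0785], "angular": [0.003, 0.001, 0], "fingers": 0.4}
    - {"linear": [-0.0136, -0.117, 0.0795], "angular": [0.003, 0.001, 0], "fingers": 0.4}
    - {"linear": [-0.0136, -0.117, 0.0795], "angular": [0.003, 0.001, 0], "fingers": 0.4}

```text
t: 16.93
tool_pos: [556.9, -141.1, 138.5]
eef_rot: [2.149, -2.288, -0.003]
contact_force: [0.5, -0.7, 0.9]
width: 0.602
```

```bash
python3 - <<'E'
from path import *
from workcell import ctrl
st(ctrl)
E
```

```text
t 16.93 tcp [ 556.9 -141.1  138.5] yaw -93.6 F [ 0.5 -0.7  0.9] w 0.602 j [ 0.09  0.27 -0.34 -0.   -0.96  1.42]
```

Emit:
arm_command:
  series:
    - {"linear": [0, 0, 0], "angular": [0, 0, 0], "fingers": 0.7}
    - {"linear": [0, 0, 0], "angular": [0, 0, 0], "fingers": 0.8}
    - {"linear": [0, 0, 0], "angular": [0, 0, 0], "fingers": 1}
    - {"linear": [0, 0, 0], "angular": [0, 0, 0], "fingers": 1}
    - {"linear": [0, 0, 0], "angular": [0, 0, 0], "fingers": 1}
    - {"linear": [0, 0, 0], "angular": [0, 0, 0], "fingers": 1}
  force: 40

```text
t: 17.43
tool_pos: [557.6, -141.1, 139.9]
eef_rot: [2.15, -2.289, -0.001]
contact_force: [-1.5, 1.4, 6.1]
width: 0.153
```

Emit:
arm_command:
  series:
    - {"linear": [0, 0.002, -0.0008], "angular": [0, 0, 0], "fingers": 1}
    - {"linear": [0, 0.005, -0.0008], "angular": [0, 0, 0], "fingers": 1}
    - {"linear": [0, 0.008, -0.0008], "angular": [0, 0, 0], "fingers": 1}
    - {"linear": [0, 0.011, -0.0008], "angular": [0, 0, 0], "fingers": 1}
    - {"linear": [0, 0.014, -0.0008], "angular": [0, 0, 0], "fingers": 1}
    - {"linear": [0, 0.016, -0.0008], "angular": [0, 0, 0], "fingers": 1}
    - {"linear": [0, 0.018, -0.0008], "angular": [0, 0, 0], "fingers": 1}
    - {"linear": [0, 0.018, -0.0008], "angular": [0, 0, 0], "fingers": 1}

```text
t: 18.1
tool_pos: [538.6, -140.0, 140.3]
eef_rot: [2.149, -2.288, -0.003]
contact_force: [-0.2, 0.3, -8.6]
width: 0.147
```

Emit:
arm_command:
  series:
    - {"linear": [0, 0.002, 0], "angular": [0, 0, 0], "fingers": 1}
    - {"linear": [0, 0.004, 0], "angular": [0, 0, 0], "fingers": 1}
    - {"linear": [0, 0.006, 0], "angular": [0, 0, 0], "fingers": 1}
    - {"linear": [0, 0.008, 0], "angular": [0, 0, 0], "fingers": 1}
    - {"linear": [0, 0.008, 0], "angular": [0, 0, 0], "fingers": 1}

```text
t: 18.52
tool_pos: [530.0, -139.4, 140.3]
eef_rot: [2.149, -2.288, -0.003]
contact_force: [0.6, -1.1, -8.7]
width: 0.15
```

Emit:
arm_command:
  series:
    - {"linear": [0, 0.001, 0.0004], "angular": [0, 0, 0], "fingers": 1}
    - {"linear": [0, 0.002, 0.0004], "angular": [0, 0, 0], "fingers": 1}
    - {"linear": [0, 0.003, 0.0004], "angular": [0, 0, 0], "fingers": 1}

```text
t: 18.77
tool_pos: [527.3, -139.3, 140.2]
eef_rot: [2.15, -2.288, -0.002]
contact_force: [1.3, -1.3, -6.8]
width: 0.153
```

Emit:
arm_command:
  series:
    - {"linear": [0, 0.001, 0], "angular": [0, 0, 0], "fingers": 1}
    - {"linear": [0, 0.002, 0], "angular": [0, 0, 0], "fingers": 1}
    - {"linear": [0, 0.002, 0], "angular": [0, 0, 0], "fingers": 1}

```text
t: 19.02
tool_pos: [526.8, -139.2, 140.3]
eef_rot: [-2.151, 2.289, -0.001]
contact_force: [6.8, -4.6, -11.7]
width: 0.146
```

Emit:
arm_command:
  series:
    - {"linear": [0, 0.0008, 0.0005], "angular": [0, 0, 0], "fingers": 1}
    - {"linear": [0, 0.001, 0.0008], "angular": [0, 0, 0], "fingers": 1}
    - {"linear": [0, 0.001, 0.0008], "angular": [0, 0, 0], "fingers": 1}
    - {"linear": [0, 0.0005, 0.0008], "angular": [0, 0, 0], "fingers": 0.7}
    - {"linear": [0, 0.0, 0.0005], "angular": [0, 0, 0], "fingers": 0.4}
    - {"linear": [0, 0, 0], "angular": [0, 0, 0], "fingers": 0.4}
    - {"linear": [0, 0, 0], "angular": [0, 0, 0], "fingers": 0.4}

```text
t: 19.6
tool_pos: [526.9, -139.2, 140.8]
eef_rot: [-2.151, 2.289, -0.002]
contact_force: [0.4, 0.2, -1.1]
width: 0.597
```

Emit:
arm_command:
  series:
    - {"linear": [0, 0, -0.02], "angular": [0, 0, 0], "fingers": 0.4}
    - {"linear": [0, 0, -0.05], "angular": [0, 0, 0], "fingers": 0.4}
    - {"linear": [0, 0.03, -0.08], "angular": [0, 0, 0], "fingers": 0.4}
    - {"linear": [0, 0.06, -0.1], "angular": [0, 0, 0], "fingers": 0.4}
    - {"linear": [0, 0.085, -0.1], "angular": [0, 0, 0], "fingers": 0.4}
    - {"linear": [0, 0.085, -0.1], "angular": [0, 0, 0], "fingers": 0.4}

```text
t: 20.1
tool_pos: [438.7, -133.7, 242.6]
eef_rot: [-2.148, 2.287, -0.004]
contact_force: [-0.9, -0.3, -2.6]
width: 0.599
```

```bash
python3 - <<'E'
from path import *
from workcell import ctrl
st(ctrl)
p=ctrl.camera_params("wrist"); np.savez("wrist5.npz",**{k:np.array(v) for k,v in p.items()})
im=ctrl.get_image("wrist")[:,:,::-1]; cv2.imwrite("pics/wrist5.png",im)
v=np.zeros((480,700,3),np.uint8); v=cv2.resize(im[40:280,200:480],None,fx=2.5,fy=2.5,interpolation=cv2.INTER_CUBIC); cv2.imwrite("pics/wrist5c.png",v)
a=ctrl.get_image("scene"); cv2.imwrite("pics/scene5.png",a[:,:,::-1])
E
```

```text
t 20.1 tcp [ 438.7 -133.7  242.6] yaw -93.6 F [-0.9 -0.3 -2.6] w 0.599 j [ 0.14 -0.02 -0.43 -0.   -1.16  1.37]
```

View pics/wrist5c.png

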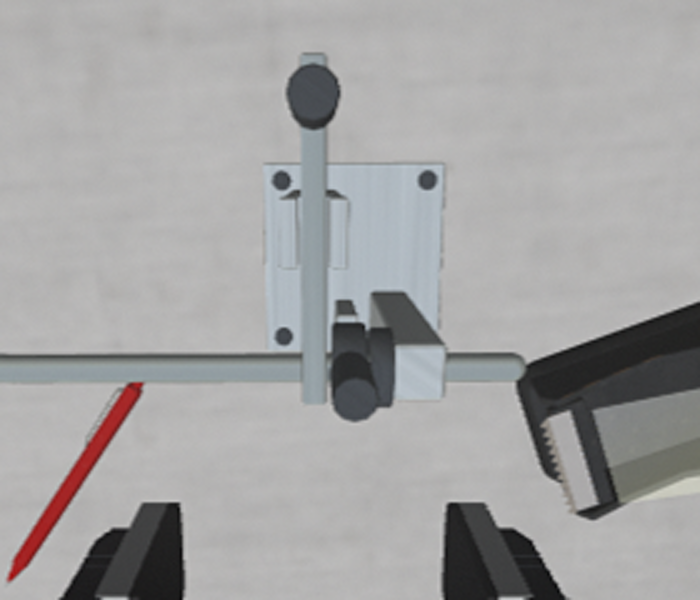

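The bolt crosses the rod behind the collar, and the collar sits at the disc. I'll check the bolt knob's position and then hand in.

```bash
python3 - <<'E'
from path import *
from workcell import ctrl
p=load("wrist5"); k=onz(p,(200+313/2.5,40+90/2.5),175)[0]; r=onz(p,(200+230/2.5,40+368/2.5),120)[0]
n=np.array([.998,-.061]); print("knob",k.round(1),"rod",r.round(1),"knob-rod across",((k-r)[:2]@n).round(1))
print(ctrl.finish_job())
E
```

```text
knob [ 527.6 -139.6  175. ] rod [ 443.6 -105.2  120. ] knob-rod across 85.9
the job is handed in; nothing more can be done
None
```

I slid the middle-sized collar round both bends, pressed it home against the end stop, shut the bolt behind it and let go. I handed the job in at about 20 s of the 66 s allowed; the hand-in gave no verdict.

- **Collar travel:** The highest force I read between collar and rod was about 8 N, against the 20 N limit. It was read only at the end of each short move, so a brief peak in between could have gone unseen.
- **Pressed home:** The wrist force against the stop read 4 to 8 N over several readings. After I let go, the picture showed the collar still touching the disc.
- **Bolt:** It was drawn about 31 mm until it met resistance of about 7 N. In the last picture it crosses the rod behind the collar. Its knob measures 85.9 mm from the rod, against a nominal 85 mm when shut, which is within measuring error.
- **Bystanders:** I never knowingly touched them. The pen was in the final view and appeared unmoved; I did not measure any of the four again.

No check failed. The only disagreement was that the rod's line from the camera was 1 to 3 mm off what I felt by touch, so I corrected for it on the way.

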